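# Open the document box with its key and hold it unlocked

## Task

Take the round-headed key from the wooden key block and push it fully home into the lock on the deck of the grey document box, easing it past the sticky pins, and only then turn it a full quarter turn clockwise (seen from above) so that the bolt draws back. The lock springs back when let go, so finish while still holding the key turned in the lock. Leave the square-headed key and the other things on the desk where they are.

Things in the scene. Friction and masses are not known exactly. Their poses are not given: they have to be found in the camera images.
- key_bow (a point): Centre of the head of the right key, which stands blade down in one slot of the key block. The head is a round black disc, 34 mm across and 8 mm thick; its flat faces look along this point's x: grasp across x. z points up, away from the blade; y runs along the blade's width. The head's lower edge is 17 mm below this point, then a neck, then the flange's underside 29 mm below.
- key_shoulder (a point): Underside of the right key's round steel flange (30 mm across, 4 mm thick) on the key's centre line, axes as key_bow. Rests on the block at the start, on the lock's rim when fully home. Below it the blade: 28 mm long, 14 mm wide (y), 4 mm thick (x), rounded edges and tip.
- key: The right key as a whole, loose, 40 to 65 g; origin and axes as key_shoulder. It is the same either way round (half turn about z).
- other_key_bow (a point): Centre of the head of the other, wrong key: square black head 32 mm wide, 34 mm high, 8 mm thick; its blade is 44 mm, too long for the lock. It stands in the other slot of the block and must stay there.
- key_block: Fixed dark wooden block, 52 x 124 x 50 mm high, origin at the centre of its underside. Two slots, 6 x 16 mm and 47 mm deep, open in its top at y = -32 and +32 mm, their long side along y. Either key may be in either slot. The right key's blade is out when it has risen 30 mm.
- lockbox: Fixed grey document box, 160 (x) x 150 (y) x 60 mm high to its deck, origin at the centre of its underside. Lid on the +x half, top 69 mm high, wire handle on it up to 79 mm. The lock is in the deck on the -x half. A small steel bolt reaches over the deck into the lid's edge and draws back as the lock turns.
- keyway (a point): Centre of the lock's mouth, on top of its steel rim (40 mm outside, 24 mm inside diameter, 62 mm above the desk). z up; axes as the box's, they do not turn. 2 mm lower is the plug's face with the slot: 6 mm (x) by 16 mm (y, when unturned), 30 mm deep, mouth chamfered. Push the key straight down until its flange meets the rim.
- plug (a joint): Turn of the lock plug: 0 unturned, 1.571 at the stop, clockwise seen from above; a spring returns it. Turning takes up to 0.15 N m; the key has some 10 degrees of play in the slot, so turn it about 100 degrees. Two sticky spring pins 10 and 18 mm down the slot resist the key with some 3 to 12 N; twisting to and fro by 5 degrees helps.
- eraser: Eraser in a card sleeve, 23 x 58 x 12 mm, loose beside the box; origin under its centre. Leave alone.
- usb_stick: Memory stick, 18 x 53 x 8 mm, loose behind the key block; origin under its centre. Leave alone.
- sharpener: Metal pencil sharpener, 15 x 25 x 13 mm, loose on the -x side of the key block; origin under its centre. Leave alone.
Not all that is in view belongs to the job. What is shaped like the key but orange or yellow is not meant.

How it is judged:
By the outcome, as a careful person would: the job done as asked, in the order asked, and still so for the second after the job is handed in, while the arm keeps its last pose, push and grip.
It also fails if it takes over 42 s, if anything falls off the work surface, if the arm or the gripper's body presses on something with over 40 N, if the wrist force passes 120 N, or if a joint passes its speed limit or range.

## Robot

A 6-joint arm with a two-finger parallel gripper is mounted at the origin on a cart in front of the work surface, level with it; the furniture and walls round the work are solid. World frame = base frame: x ahead of the robot, y to its left, z up, the work surface at z = 0. Lengths are in m, angles in rad, forces in N, time in s.
With the tool pointing down it reaches from about 0.35 to 0.975 m from the base axis. Payload 4.9 kg.
Tool frame: the origin (TCP) lies at the centre of the arm's flange, where the gripper is bolted on; the fingertips stand 173 mm ahead of it and the grasp point (between the pads) lies 155 mm ahead of it (ctrl.finger_overhang is the distance from the TCP to the fingertips, in m); z points along the fingers, y is the direction in which the jaws open and shut (so a half turn about z gives the same grasp; the last joint's range is limited). The gripper opens to 85 mm and grips with 20 to 120 N. Pads are 22 mm wide; open, the fingers measure 114 mm over their backs; the gripper's body (76 mm by 85 mm) begins 54 mm behind the grasp point. The pads swing forward as they close: fully open they stand 13 mm farther back than shut.
Start: joints at [1.222, 0.053, 1.613, -0, 1.476, -0.119], TCP at [0.142, 0.609, 0.405] pointing down, gripper open.
Joint ranges: [-3.01, 3.01], [-1.01, 2.22], [0.06, 2.58], [-1.02, 4.17], [0.09, 2.62], [-3.14, 3.14]. Speed limits (rad/s): [2.57, 2.57, 3.14, 3.14, 3.14, 3.14].

## Interface

Orientations are given as a rotation vector (axis times angle).
In Python, from station import ctrl, eyes, spotter gives the robot as it stands.
- The arm moves only by the shell command python3 -m crank 'ROWS' [FORCE]. ROWS is JSON, a list of rows, each a list of 7 numbers: the turn, a rotation vector about the tool's x, y, z in rad, then the shift along the tool's x, y, z in mm, then the closure, from -1 (fully open) to 1 (shut). A call has 1 to 8 rows; each row shifts and turns the pose as measured when the row begins, along the tool's axes as they then stand; what a row does not reach is not made up. A row lasts 1/12 s, in which the tool goes at most 41.7 mm and 7.16 degrees, less where a joint would pass 70% of its speed; a pose out of reach is approached as far as the arm can. A call is refused whole if a number of a shift passes 41.7 or a number of a turn 0.125, either way. A call with a gripper value outside its range is refused whole. The fingers move at their own pace and stop on an object; FORCE is the grip in N (left out, the last holds). Time passes only in rows, so rows that do not move let the fingers close. It gives the time, the measured TCP pose, the force and the opening at its end, in the units of the state.
- ctrl.get_obs(): the state, without advancing time (a new reading comes with each control period).
- eyes.get_image(name): name is "scene" or "side" or "wrist"; returns a dict with "image" (400x640x3 uint8, red, green, blue), "vertical_fov" (degrees; the focal length in pixels is half the picture's height over the tangent of half this angle, whatever the lens; pixels are square), "cx", "cy" (the principal point, pixels), "dist" ([k1, k2, p1, p2, k3] as OpenCV has them; the pictures are not rectified), "rvec" (rotation vector, rad) and "tvec" (3), from world to camera coordinates, as OpenCV has them; the wrist camera has in their place "mount" (4x4, takes a point from camera to tool coordinates, whose origin is the TCP and whose axes are the flange's). Camera axes: x right, y down, z forward; pixel columns grow to the right and rows downward; lengths in m; the calibration is good to about 2 mm. A picture is of the moment at which its call begins: read the wrist's pose just before it. There is no depth.
- ctrl.finish_job(): hands the job in, once; it reports no verdict.
Trained networks look in a picture, given as the dict that the camera call returned (one of the last four; its "shot" number tells which), for a name from the list of things; names that differ only in an ending like _2 or _b are one class to them, and where a whole thing is asked for, a point or a joint stands for the part that bears it (a point fixed in the world has none). Each returns a list of dicts, best first, with "confidence" (0 to 1); they miss things now and then, are a little off and sometimes report something else, mostly with a low value. They report only what shows in the picture. A call takes as long as a camera call. They do not tell look-alikes from the thing itself.
- spotter.look_for(query, picture): "centre" ([x, y, z] in m, in world coordinates, good to about 4 mm: the middle of the surface that is visible of it).
- spotter.outline_of(query, picture): "region" (400x640 bool, what is visible of it).
- spotter.mark_of(query, picture): "centre" ([x, y, z] in m, in world coordinates, good to about 4 mm: a listed point, or the origin of a listed thing).
The state is a dict: "t": time; "q": joint angles; "dq": joint speeds; "effort": joint torques, N m; "tool_pos": TCP position; "tool_rot": TCP orientation; "contact_force": force on the tool from outside, world axes, zero at the start; "wrist_torque": the same for the moment, N m; "opening": finger opening in m.
Only numpy, scipy, OpenCV 4.12 (cv2) and the standard library are available. Lean on these libraries where they do the work, as an engineer would, in place of code of your own. Each camera call takes 0.05 s, during which the arm holds its last target.

## Working session

There is one attempt and no reset: what is moved stays moved. The work goes in short steps, Python scripts to look and compute and a shell command to move; the robot and the scene stay as the last step left them, time stands still between calls to the robot, and variables do not carry over. Pictures are saved under pics/ and viewed, and the job is handed in when it is done.

```bash
ls; mkdir -p pics; cat > h.py <<'E'
import numpy as np, cv2
from station import ctrl, eyes, spotter
from scipy.spatial.transform import Rotation as R
def save(p,n,crop=None,s=1):
    im=p["image"][:,:,::-1]
    if crop: im=im[crop[1]:crop[3],crop[0]:crop[2]]
    if s!=1: im=cv2.resize(im,None,fx=s,fy=s,interpolation=cv2.INTER_CUBIC)
    cv2.imwrite("pics/"+n+".png",im)
def K(p):
    f=200/np.tan(np.radians(p["vertical_fov"])/2)
    return np.array([[f,0,p["cx"]],[0,f,p["cy"]],[0,0,1.]])
def ext(p,obs=None):
    if "rvec" in p: return np.array(p["rvec"],float),np.array(p["tvec"],float)
    T=np.eye(4);T[:3,:3]=R.from_rotvec(obs["tool_rot"]).as_matrix();T[:3,3]=obs["tool_pos"]
    M=np.linalg.inv(T@np.array(p["mount"]))
    return cv2.Rodrigues(M[:3,:3])[0].ravel(),M[:3,3]
def proj(P,p,obs=None):
    r,t=ext(p,obs)
    return cv2.projectPoints(np.array(P,float).reshape(-1,1,3),r,t,K(p),np.array(p["dist"],float))[0].reshape(-1,2)
def ray(uv,p,obs=None):
    r,t=ext(p,obs);Rm=cv2.Rodrigues(r)[0]
    n=cv2.undistortPoints(np.array([[uv]],float),K(p),np.array(p["dist"],float)).ravel()
    d=Rm.T@np.array([n[0],n[1],1]);return -Rm.T@t,d/np.linalg.norm(d)
def onz(uv,z,p,obs=None):
    o,d=ray(uv,p,obs);return o+d*(z-o[2])/d[2]
def tri(rays):
    A=sum(np.eye(3)-np.outer(d,d) for o,d in rays);b=sum((np.eye(3)-np.outer(d,d))@o for o,d in rays)
    return np.linalg.solve(A,b)
E
python3 - <<'E'
from h import *
o=ctrl.get_obs(); print(o)
for n in["scene","side","wrist"]:
    p=eyes.get_image(n); save(p,n+"0")
    print(n,p["vertical_fov"],ext(p,o))
    for q in ["key_bow","other_key_bow","key_block","lockbox","keyway","key_shoulder"]:
        try:
            for d in spotter.mark_of(q,p)[:3]: print(q,np.round(d["centre"],4),round(d["confidence"],2),proj(d["centre"],p,o).round())
        except Exception as e: print(q,e)
E
```

```text
pics
{'t': 0.0, 'q': array([ 1.22199943e+00,  5.33767715e-02,  1.61432298e+00, -3.73305467e-05,
        1.47601971e+00, -1.19012765e-01]), 'dq': array([-0.00033454,  0.00134681, -0.00045096,  0.00042078,  0.00240468,
       -0.00137087]), 'effort': array([-1.01888570e-03, -3.93691671e+01, -3.70169950e+01, -8.96865072e-05,
        6.87075168e-03,  1.77015232e-05]), 'tool_pos': array([0.14227101, 0.60830891, 0.40343299]), 'tool_rot': array([-0.36009237, -3.12042582,  0.00326286]), 'contact_force': array([ 0.48751759, -0.67105406,  0.22207895]), 'wrist_torque': array([ 0.012823  , -0.01165487, -0.0427596 ]), 'opening': 0.08529321468145593}
scene 48.02899336304764 (array([ 2.11729561, -1.18586908,  0.45622104]), array([-0.08852454,  0.44961718,  0.71360033]))
key_bow [0.4391 0.3548 0.0035] 0.75 [[251. 218.]]
key_bow [0.4929 0.3653 0.0015] 0.65 [[261. 203.]]
key_bow [0.4871 0.3959 0.0789] 0.64 [[246. 178.]]
other_key_bow [0.5039 0.3404 0.0831] 0.62 [[269. 181.]]
key_block [0.4958 0.3647 0.0014] 0.89 [[262. 202.]]
lockbox [ 0.5277  0.1056 -0.0008] 0.55 [[358. 236.]]
key_shoulder [0.4387 0.
[... 253 characters left out ...]
]))
key_bow [0.4863 0.4017 0.0781] 0.75 [[330. 263.]]
key_bow [0.3953 0.409  0.0536] 0.64 [[380. 278.]]
key_bow [0.4379 0.487  0.0624] 0.62 [[355. 312.]]
other_key_bow [0.503  0.3388 0.0776] 0.72 [[324. 236.]]
key_block [0.4945 0.3697 0.0006] 0.88 [[326. 274.]]
key_block [0.4859 0.4021 0.0781] 0.36 [[330. 263.]]
lockbox [ 0.5283  0.107  -0.0014] 0.67 [[321. 186.]]
keyway [0.4929 0.1133 0.0624] 0.93 [[335. 168.]]
key_shoulder [0.4386 0.4886 0.025 ] 0.86 [[354. 324.]]
key_shoulder [0.3948 0.4135 0.0306] 0.7 [[379. 287.]]
key_shoulder [0.4857 0.3996 0.0475] 0.62 [[330. 272.]]
wrist 59.08920457789853 (array([-2.27578414, -1.8057228 , -0.25824046]), array([-0.62357607, -0.0372317 ,  0.37841271]))
```

View pics/scene0.png

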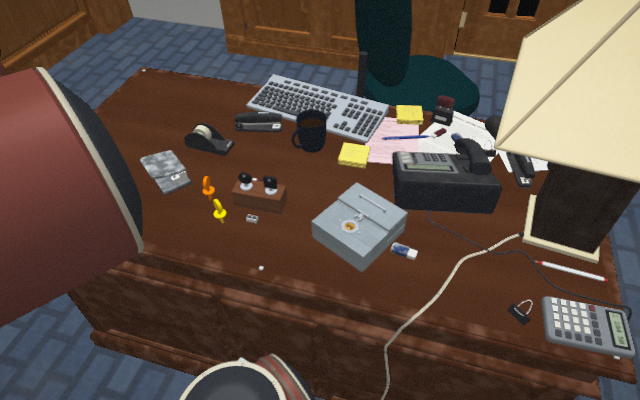

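View pics/side0.png

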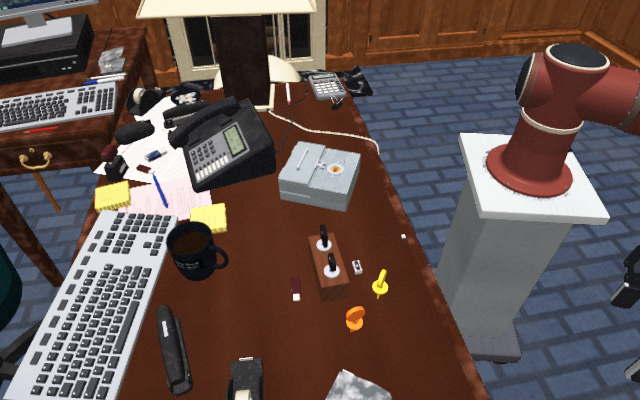

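```bash
python3 - <<'E'
import cv2,numpy as np
a=cv2.imread("pics/scene0.png")[120:280,160:320];b=cv2.imread("pics/side0.png")[210:350,280:440]
a=cv2.resize(a,(400,400),interpolation=2);b=cv2.resize(b,(400,350),interpolation=2);b=cv2.copyMakeBorder(b,0,50,0,0,0)
cv2.imwrite("pics/crop0.png",np.hstack([a,b]))
E
```

```text
(no output)
```

View pics/crop0.png

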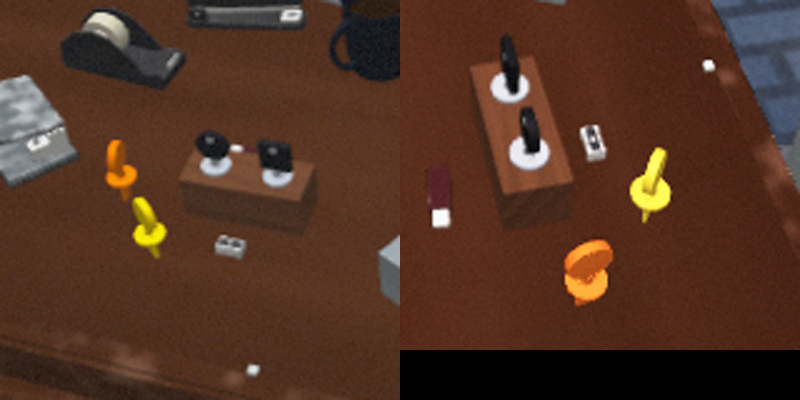

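Candidates in the scene picture are black round (246,178), black square (269,181), orange (208,187) and yellow (220,209). The black round head in the block fits the description, and the crop confirms it. Next I bring the wrist camera above the block.

```bash
cat >> h.py <<'E'
def plan(pos,yaw):
    "target TCP pos, tool y yaw deg, tool down. prints shift mm in present tool axes and turn in tool axes"
    o=ctrl.get_obs();Rt=R.from_rotvec(o["tool_rot"]).as_matrix()
    y=np.array([np.cos(np.radians(yaw)),np.sin(np.radians(yaw)),0]);z=np.array([0,0,-1.]);x=np.cross(y,z)
    T=np.stack([x,y,z],1)
    s=Rt.T@(np.array(pos)-o["tool_pos"])*1000
    turn=R.from_matrix(Rt.T@T).as_rotvec()
    s2=T.T@(np.array(pos)-o["tool_pos"])*1000
    print("t",round(o["t"],2),"shift now-axes",s.round(1),"shift final-axes",s2.round(1),"turn",turn.round(4),"F",o["contact_force"].round(1),"M",o["wrist_torque"].round(2),"open",round(o["opening"],4),"pos",o["tool_pos"].round(4),"yawy",np.degrees(np.arctan2(Rt[1,1],Rt[0,1])).round(1),"q",o["q"].round(2))
E
python3 - <<'E'
from h import *
p=eyes.get_image("wrist");print(np.array(p["mount"]).round(3))
plan([0.42,0.32,0.40],15.6)
E
```

```text
[[ 0.    -0.959 -0.283  0.071]
 [ 1.     0.     0.    -0.   ]
 [-0.    -0.283  0.959  0.031]
 [ 0.     0.     0.     1.   ]]
t 1.1 shift now-axes [-336.1 -217.7    4.7] shift final-axes [-352.6  189.8    4.7] turn [-1.0000e-04  0.0000e+00  1.0688e+00] F [ 0.2  1.4 -0.2] M [-0.05  0.03  0.06] open 0.0854 pos [0.1423 0.6086 0.4047] yawy 76.8 q [ 1.22  0.05  1.61 -0.    1.48 -0.12]
```

```bash
python3 -m crank '[[0,0,0,-34,-22,0,-1],[0,0,0,-34,-22,0,-1],[0,0,0,-34,-22,0,-1],[0,0,0,-34,-22,0,-1],[0,0,0,-34,-22,0,-1],[0,0,0,-34,-22,0,-1],[0,0,0,-34,-22,0,-1],[0,0,0,-34,-22,0,-1]]'
python3 -m crank '[[0,0,0.119,0,0,0,-1],[0,0,0.119,0,0,0,-1],[0,0,0.119,0,0,0,-1],[0,0,0.119,0,0,0,-1],[0,0,0.119,0,0,0,-1],[0,0,0.119,0,0,0,-1],[0,0,0.119,0,0,0,-1],[0,0,0.119,0,0,0,-1]]'
python3 - <<'E'
from h import *
plan([0.42,0.32,0.40],15.6)
E
```

```text
t: 1.77
tool_pos: [0.3697, 0.3726, 0.4044]
tool_rot: [0.336, 3.123, 0.006]
contact_force: [1.1, 0.4, -0.1]
opening: 0.0854
t: 2.43
tool_pos: [0.3768, 0.3642, 0.4056]
tool_rot: [1.791, 2.578, 0.008]
contact_force: [0.6, 0.1, -0.6]
opening: 0.0854
t 2.43 shift now-axes [-56.6  25.    5.7] shift final-axes [-54.2  29.7   5.6] turn [ 0.0053 -0.0016  0.0841] F [ 0.6  0.1 -0.6] M [-0.05 -0.06 -0.03] open 0.0854 pos [0.3768 0.3642 0.4056] yawy 20.4 q [ 0.63 -0.19  1.85 -0.    1.48  0.27]
```

```bash
python3 -m crank '[[0,0,0.084,0,35,0,-1],[0,0,0,0,38,0,-1]]'
python3 - <<'E'
from h import *
o=ctrl.get_obs();p=eyes.get_image("wrist");save(p,"w1");print(o["tool_pos"],o["tool_rot"])
ref={"key_bow":[],"other_key_bow":[],"keyway":[]}
for q in ["key_bow","other_key_bow","key_block","lockbox","keyway","key_shoulder"]:
    for d in spotter.mark_of(q,p)[:3]: print(q,np.round(d["centre"],4),round(d["confidence"],2),proj(d["centre"],p,o).round())
plan([0.42,0.32,0.40],15.6)
E
```

```text
t: 2.6
tool_pos: [0.4427, 0.386, 0.405]
tool_rot: [-1.905, -2.497, -0.004]
contact_force: [0.3, 1.1, 0.8]
opening: 0.0855
[0.44267689 0.38604342 0.40495418] [-1.90540297 -2.49742084 -0.00405705]
key_bow [0.3951 0.4092 0.0578] 0.87 [[277. 136.]]
key_bow [0.4865 0.4028 0.0795] 0.79 [[376. 174.]]
key_bow [0.4419 0.4894 0.0587] 0.68 [[353.  59.]]
other_key_bow [0.5053 0.3413 0.0802] 0.68 [[375. 244.]]
key_block [ 0.4933  0.3693 -0.001 ] 0.59 [[362. 188.]]
key_shoulder [0.4402 0.4874 0.0275] 0.95 [[348.  64.]]
key_shoulder [0.3958 0.4127 0.0282] 0.74 [[282. 129.]]
key_shoulder [0.487  0.3991 0.0475] 0.64 [[370. 170.]]
t 2.95 shift now-axes [-57.3 -39.    4.9] shift final-axes [-57.2 -39.2   5.1] turn [ 0.0016 -0.0015 -0.0029] F [ 0.7 -0.6  0.6] M [-0.02  0.03 -0.07] open 0.0852 pos [0.4424 0.3856 0.4051] yawy 15.4 q [ 0.59 -0.04  1.7   0.    1.47  0.32]
```

View pics/w1.png

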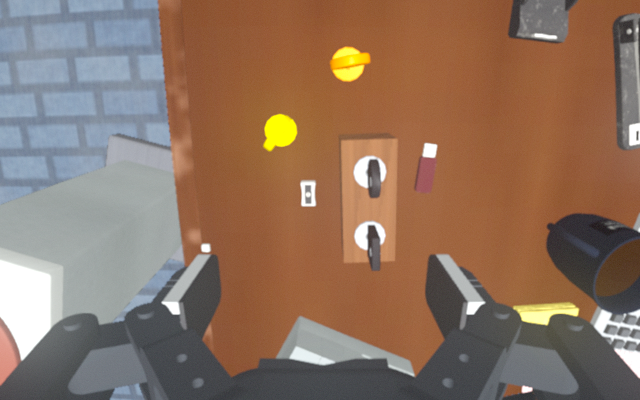

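```bash
python3 - <<'E'
import cv2
a=cv2.imread("pics/w1.png")[120:280,320:420]
cv2.imwrite("pics/w1c.png",cv2.resize(a,None,fx=3.7,fy=3.7,interpolation=2))
E
```

```text
(no output)
```

View pics/w1c.png

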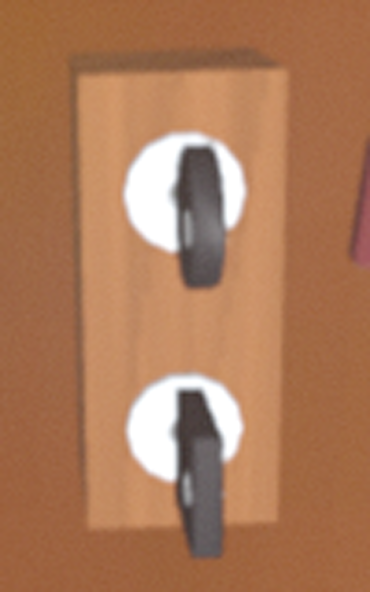

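```bash
python3 - <<'E'
from h import *
o=ctrl.get_obs();p=eyes.get_image("wrist")
f=lambda u,v:(320+u/3.7,120+v/3.7)
c=np.array([onz(f(*a),0.05,p,o) for a in [(78,72),(290,69),(278,522),(90,528)]])
print(c.round(4), np.linalg.norm(np.diff(c[[0,1,2,3,0]],axis=0),axis=1))
e=c[0]-c[3]+c[1]-c[2];print("yaw",np.degrees(np.arctan2(-e[0],e[1])))
e=c[1]-c[0]+c[2]-c[3];print("yaw",np.degrees(np.arctan2(e[1],e[0])),"c",c.mean(0))
a=onz(f(184.5,191.5),0.054,p,o);b=onz(f(185,428),0.054,p,o);print(a,b,np.linalg.norm(a-b),np.degrees(np.arctan2(b[0]-a[0],a[1]-b[1])))
E
```

```text
[[0.4514 0.4196 0.05  ]
 [0.502  0.4345 0.05  ]
 [0.5391 0.3161 0.05  ]
 [0.4896 0.3008 0.05  ]] [0.05271269 0.12404173 0.0518105  0.12474012]
yaw 17.59761274408017
yaw 16.79239068058827 c [0.49549963 0.36777423 0.05      ]
[0.48521118 0.39847101 0.054     ] [0.50471671 0.33748651 0.054     ] 0.06402792268352785 17.73657025108077
```

```bash
python3 - <<'E'
from h import *
plan([0.4855,0.3985,0.31],17.5)
E
```

```text
t 3.0 shift now-axes [ 0.7 44.9 95.3] shift final-axes [-0.7 45.1 95.2] turn [ 0.0019 -0.0016 -0.036 ] F [-0.2  0.8 -0.4] M [ 0.01 -0.01  0.03] open 0.0852 pos [0.4423 0.3856 0.4052] yawy 15.4 q [ 0.59 -0.04  1.7   0.    1.47  0.32]
```

```bash
python3 -m crank '[[0.002,-0.002,-0.036,0,22,0,-1],[0,0,0,0,22,20,-1],[0,0,0,0,0,37,-1],[0,0,0,0,0,37,-1],[0,0,0,0,0,0,-1]]'
python3 - <<'E'
from h import *
o=ctrl.get_obs();p=eyes.get_image("wrist");save(p,"w2",(300,60,460,260),3)
plan([0.4855,0.3985,0.235],17.5)
E
```

```text
t: 3.42
tool_pos: [0.4833, 0.3994, 0.3169]
tool_rot: [1.847, 2.534, 0.021]
contact_force: [-1.0, -1.7, -1.8]
opening: 0.0854
t 3.47 shift now-axes [-2.3 -0.7 85.9] shift final-axes [-1.9  1.  85.9] turn [ 0.0187 -0.0049  0.0058] F [-0.2 -0.2  0.7] M [ 0.   -0.01  0.04] open 0.0855 pos [0.484  0.4    0.3209] yawy 17.8 q [ 0.57  0.12  1.69 -0.    1.32  0.26]
```

View pics/w2.png

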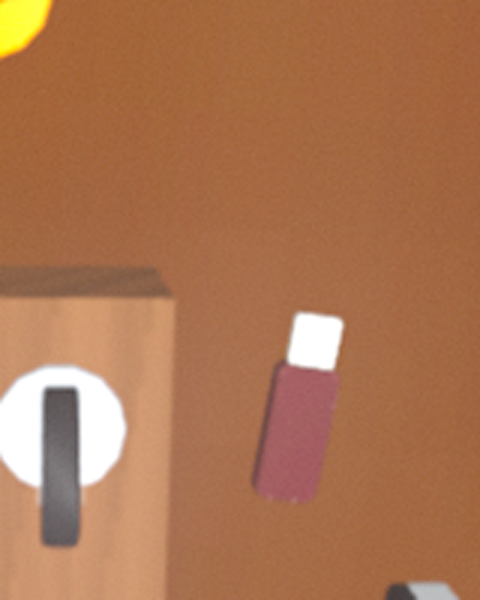

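```bash
python3 -m crank '[[0,0,0,0,0,0,-1],[0,0,0,0,0,0,-1]]'
python3 - <<'E'
from h import *
o=ctrl.get_obs();p=eyes.get_image("wrist");save(p,"w3",(250,130,390,330),3)
print(p["cx"],p["cy"])
plan([0.4855,0.3985,0.235],17.5)
E
```

```text
t: 3.63
tool_pos: [0.4837, 0.4004, 0.325]
tool_rot: [1.844, 2.533, 0.034]
contact_force: [0.5, 0.8, 0.5]
opening: 0.0855
322.7490805264209 195.98372392392733
t 3.68 shift now-axes [-3.1 -1.5 91.1] shift final-axes [-2.5  0.8 91.1] turn [ 0.0247 -0.0067  0.0066] F [ 0.3  1.5 -0.2] M [-0.02 -0.01 -0.03] open 0.0852 pos [0.484  0.4007 0.3261] yawy 17.9 q [0.57 0.11 1.68 0.   1.32 0.26]
```

View pics/w3.png

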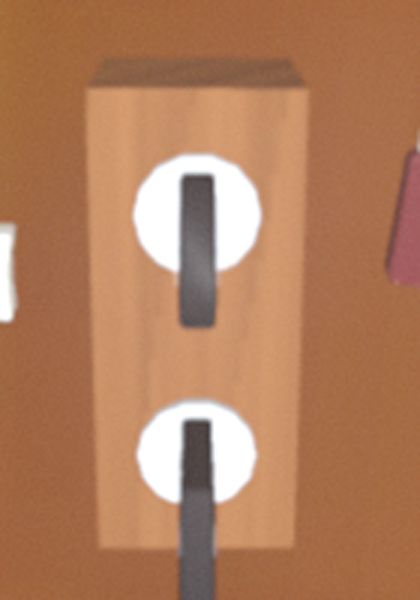

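```bash
python3 - <<'E'
from h import *
o=ctrl.get_obs();p=eyes.get_image("wrist")
f=lambda u,v:(250+u/3,130+v/3)
c=np.array([onz(f(*a),0.05,p,o) for a in [(86,88),(308,88),(294,548),(99,548)]])
e=c[0]-c[3]+c[1]-c[2];print("yaw",np.degrees(np.arctan2(-e[0],e[1])));cc=c.mean(0);print(cc)
print(onz(f(197.5,214),0.054,p,o), onz(f(198,202),0.096,p,o))
for d in spotter.mark_of("key_bow",p): print(d)
plan([0.4855,0.3985,0.235],17.5)
E
```

```text
yaw 17.48496531043897
[0.49639498 0.3681526  0.05      ]
[0.4866306  0.39942784 0.054     ] [0.4818808  0.41386433 0.096     ]
{'centre': [0.3966, 0.4126, 0.0547], 'confidence': 0.85}
{'centre': [0.4835, 0.4008, 0.0772], 'confidence': 0.59}
{'centre': [0.4407, 0.4904, 0.0596], 'confidence': 0.55}
t 3.78 shift now-axes [-3.1 -1.7 91. ] shift final-axes [-2.4  0.6 91. ] turn [ 0.0251 -0.0067  0.0064] F [-0.6  0.5  0.3] M [0.05 0.02 0.06] open 0.0854 pos [0.4842 0.4007 0.326 ] yawy 17.9 q [ 0.57  0.11  1.68 -0.    1.32  0.26]
```

```bash
python3 -m crank '[[0.025,-0.007,0.006,-2.3,1.3,10,-1],[0,0,0,0,0,20,-1],[0,0,0,0,0,20,-1],[0,0,0,0,0,15,-1],[0,0,0,0,0,5,-1]]'
python3 - <<'E'
from h import *
plan([0.4861,0.3988,0.235],17.5)
E
```

```text
t: 4.2
tool_pos: [0.4891, 0.4001, 0.2616]
tool_rot: [1.856, 2.529, 0.014]
contact_force: [0.1, 0.6, -0.7]
opening: 0.0856
t 4.2 shift now-axes [-0.4 -3.5 26.6] shift final-axes [-0.3 -3.2 26.6] turn [ 0.01   -0.002  -0.0007] F [ 0.1  0.6 -0.7] M [0.01 0.04 0.  ] open 0.0856 pos [0.4891 0.4001 0.2616] yawy 17.5 q [ 0.57  0.19  1.71 -0.    1.23  0.26]
```

```bash
python3 -m crank '[[0.01,-0.002,0,-0.3,-3.2,9,-1],[0,0,0,0,0,9,-1],[0,0,0,0,0,8,-1],[0,0,0,0,0,2,-1]]'
python3 - <<'E'
from h import *
plan([0.4861,0.3988,0.235],17.5)
E
```

```text
t: 4.53
tool_pos: [0.4864, 0.3987, 0.2317]
tool_rot: [-1.859, -2.532, 0.003]
contact_force: [-1.0, 0.1, 0.1]
opening: 0.0853
t 4.53 shift now-axes [ 0.2 -0.2 -3.3] shift final-axes [ 0.2 -0.2 -3.3] turn [-0.0019  0.0005 -0.0014] F [-1.   0.1  0.1] M [-0.   -0.01 -0.02] open 0.0853 pos [0.4864 0.3987 0.2317] yawy 17.4 q [ 0.57  0.22  1.73 -0.    1.19  0.26]
```

```bash
python3 -m crank '[[-0.002,0,0,0.2,-0.2,-3,-0.3],[0,0,0,0,0,0,0.2],[0,0,0,0,0,0,0.5]]' 40
python3 - <<'E'
from h import *
plan([0.4861,0.3988,0.235],17.5)
o=ctrl.get_obs();p=eyes.get_image("wrist");save(p,"w4")
E
```

```text
t: 4.78
tool_pos: [0.4862, 0.3989, 0.2348]
tool_rot: [1.859, 2.532, -0.001]
contact_force: [-0.0, 0.9, -0.3]
opening: 0.0514
t 4.78 shift now-axes [-0.  -0.2 -0.2] shift final-axes [-0.  -0.2 -0.2] turn [ 0.      0.0006 -0.0015] F [-0.   0.9 -0.3] M [-0.02  0.   -0.05] open 0.0514 pos [0.4862 0.3989 0.2348] yawy 17.4 q [ 0.57  0.22  1.73 -0.    1.19  0.27]
```

View pics/w4.png

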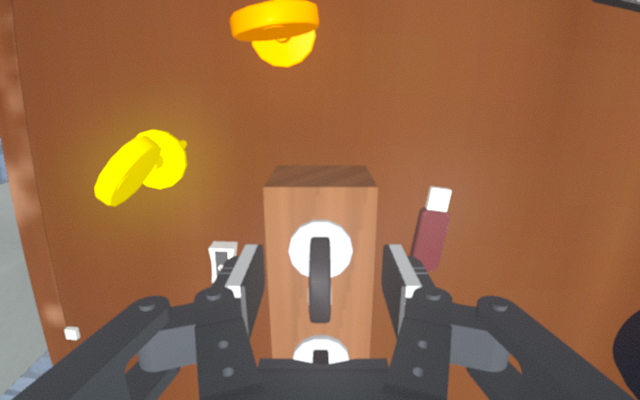

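The round head (319,280) sits centred between the pads and is the right key, so I close on it.

```bash
python3 -m crank '[[0,0,0,0,0,0,0.7],[0,0,0,0,0,0,0.9],[0,0,0,0,0,0,1],[0,0,0,0,0,0,1],[0,0,0,0,0,0,1]]' 40
python3 -m crank '[[0,0,0,0,0,0,1],[0,0,0,0,0,0,1]]' 70
python3 - <<'E'
from h import *
plan([0.4861,0.3988,0.235],17.5)
o=ctrl.get_obs();p=eyes.get_image("wrist");save(p,"w5",(220,150,420,400),2.4)
E
```

```text
t: 5.25
tool_pos: [0.4862, 0.3992, 0.2371]
tool_rot: [-1.859, -2.532, -0.0]
contact_force: [0.2, 0.8, -0.9]
opening: 0.0071
t: 5.42
tool_pos: [0.4861, 0.3992, 0.2371]
tool_rot: [-1.859, -2.532, -0.0]
contact_force: [-0.5, -0.7, 0.2]
opening: 0.0073
t 5.42 shift now-axes [-0.4 -0.2  2.1] shift final-axes [-0.4 -0.2  2.1] turn [ 0.0002 -0.0002 -0.0013] F [-0.5 -0.7  0.2] M [0.02 0.11 0.  ] open 0.0073 pos [0.4861 0.3992 0.2371] yawy 17.4 q [0.57 0.22 1.73 0.   1.2  0.27]
```

View pics/w5.png

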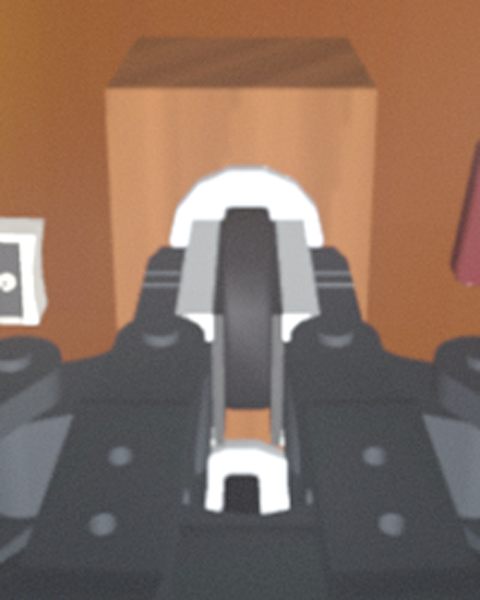

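```bash
python3 -m crank '[[0,0,0,0,0,-4,1],[0,0,0,0,0,-8,1],[0,0,0,0,0,-12,1],[0,0,0,0,0,-15,1],[0,0,0,0,0,-20,1],[0,0,0,0,0,-20,1],[0,0,0,0,0,-12,1],[0,0,0,0,0,-2,1]]'
python3 - <<'E'
from h import *
plan([0.4861,0.3988,0.35],17.5)
p=eyes.get_image("side");save(p,"s1",(260,120,420,320),3)
p=eyes.get_image("scene");save(p,"sc1")
E
```

```text
t: 6.13
tool_pos: [0.4864, 0.3991, 0.3388]
tool_rot: [1.859, 2.531, 0.004]
contact_force: [0.2, -0.4, 0.5]
opening: 0.007
t 6.13 shift now-axes [ -0.2  -0.3 -11.2] shift final-axes [ -0.2  -0.3 -11.2] turn [ 0.0027 -0.0003 -0.0015] F [ 0.2 -0.4  0.5] M [-0.    0.05  0.07] open 0.007 pos [0.4864 0.3991 0.3388] yawy 17.4 q [ 0.57  0.11  1.67 -0.    1.36  0.27]
```

View pics/s1.png

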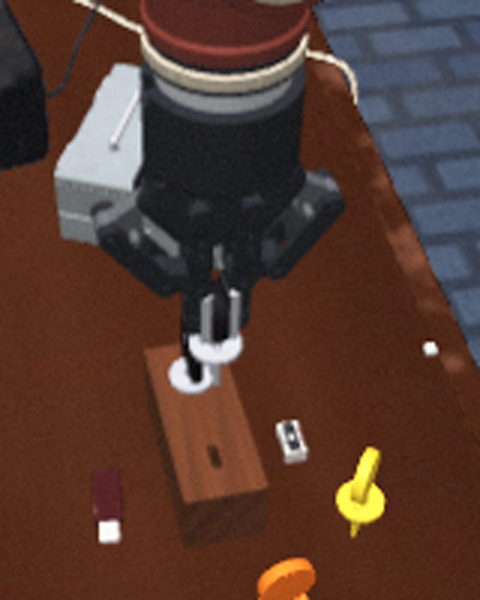

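View pics/sc1.png

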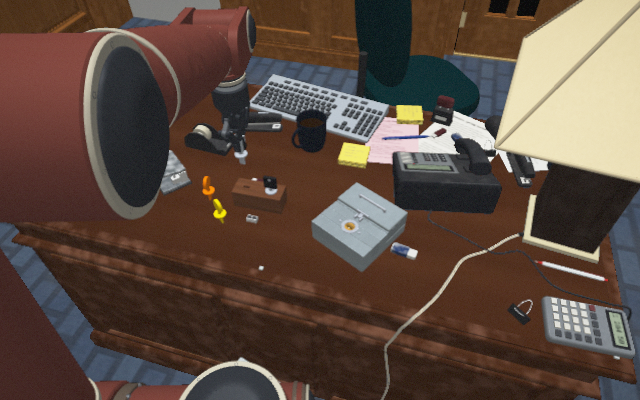

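```bash
python3 -m crank '[[0,0,0,-20,-6,-8,1],[0,0,0,-34,-10,-4,1],[0,0,0,-38,-11,0,1],[0,0,0,-38,-11,0,1],[0,0,0,-38,-11,0,1],[0,0,0,-38,-11,0,1],[0,0,0,-38,-11,0,1],[0,0,0,-30,-9,0,1]]'
python3 -m crank '[[0,0,0,-20,-6,0,1],[0,0,0,0,0,0,1],[0,0,0,0,0,0,1]]'
python3 - <<'E'
from h import *
plan([0.493,0.06,0.35],17.5)
o=ctrl.get_obs();p=eyes.get_image("wrist");save(p,"w6")
for q in ["keyway","lockbox"]:
    for d in spotter.mark_of(q,p)[:3]: print(q,np.round(d["centre"],4),round(d["confidence"],2),proj(d["centre"],p,o).round())
E
```

```text
t: 6.9
tool_pos: [0.4886, 0.1075, 0.3376]
tool_rot: [-1.837, -2.536, 0.018]
contact_force: [0.5, -0.8, -0.5]
opening: 0.0066
t: 7.15
tool_pos: [0.4875, 0.08, 0.3329]
tool_rot: [-1.846, -2.524, 0.027]
contact_force: [-0.4, 0.0, -0.9]
opening: 0.0071
t 7.15 shift now-axes [-20.7  -1.2 -17.1] shift final-axes [-20.7  -0.7 -17.1] turn [-0.0229 -0.0018  0.0024] F [-0.4  0.  -0.9] M [-0.01  0.01  0.01] open 0.0071 pos [0.4875 0.08   0.3329] yawy 17.6 q [ 0.01 -0.21  1.98 -0.    1.39 -0.29]
keyway [0.4939 0.1175 0.061 ] 0.56 [[357. 150.]]
lockbox [0.529  0.1052 0.0011] 0.92 [[386. 165.]]
```

View pics/w6.png

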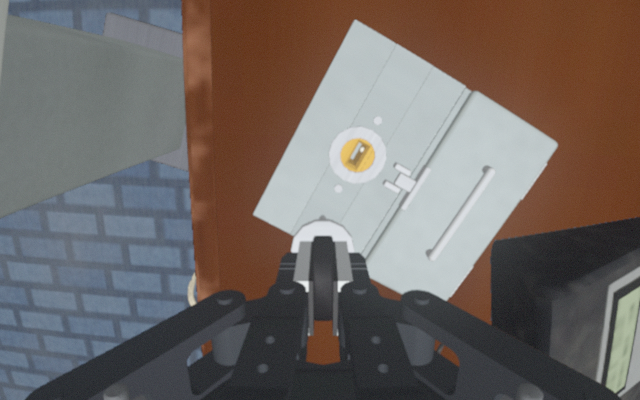

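```bash
python3 - <<'E'
import cv2
a=cv2.imread("pics/w6.png")
cv2.imwrite("pics/w6c.png",cv2.resize(a[110:290,290:430],None,fx=3.3,fy=3.3,interpolation=2))
E
```

```text
(no output)
```

View pics/w6c.png

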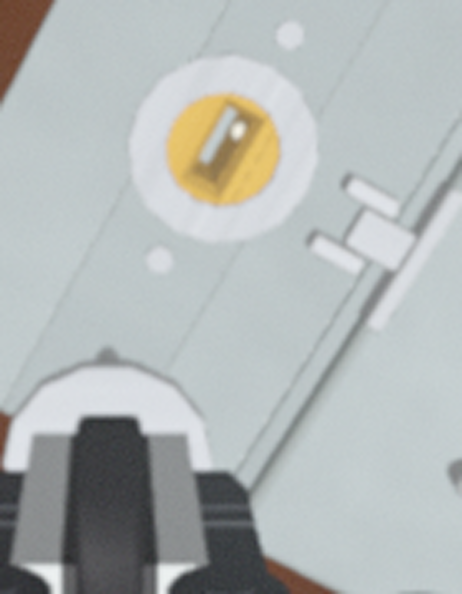

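```bash
python3 - <<'E'
from h import *
o=ctrl.get_obs();p=eyes.get_image("wrist")
f=lambda u,v:(290+u/3.3,110+v/3.3)
def yaw(a,b,z=0.06):
    A=onz(a,z,p,o);B=onz(b,z,p,o);d=B-A;return A.round(4),B.round(4),np.linalg.norm(d),np.degrees(np.arctan2(-d[0],d[1]))
print("edge",yaw((254,213),(356,20)))
print("screws",yaw(f(159,260),f(290,35)))
print("lid edge top",yaw((450,300),(557,147),0.069))
print("slotedge",yaw(f(202,160),f(233,104)))
print("lock",onz(f(223.5,148.5),0.062,p,o),onz(f(224.5,147.5),0.06,p,o))
print("flange held; tcp",onz(f(107,455),o["tool_pos"][2]-0.183,p,o))
plan([0.493,0.06,0.35],17.5)
ps=eyes.get_image("side")
for d in spotter.mark_of("keyway",ps):print(d)
E
```

```text
edge (array([0.4383, 0.0519, 0.06  ]), array([0.4666, 0.1974, 0.06  ]), np.float64(0.14825418942713983), np.float64(-10.99081515660228))
screws (array([0.491 , 0.0885, 0.06  ]), array([0.5013, 0.1421, 0.06  ]), np.float64(0.054610551309423126), np.float64(-10.910806224243945))
lid edge top (array([0.599 , 0.0342, 0.069 ]), array([0.6217, 0.165 , 0.069 ]), np.float64(0.1326983985300535), np.float64(-9.841755258479438))
slotedge (array([0.4927, 0.112 , 0.06  ]), array([0.4949, 0.1251, 0.06  ]), np.float64(0.013339837137991606), np.float64(-9.815573292656225))
lock [0.49590556 0.11597793 0.062     ] [0.49628772 0.11596781 0.06      ]
flange held; tcp [0.48359732 0.08151192 0.15049857]
t 7.35 shift now-axes [-22.3  -2.1 -16.2] shift final-axes [-22.3  -1.6 -16.2] turn [-0.0216 -0.0013  0.0062] F [-0.9  0.4 -0.8] M [-0.01  0.02 -0.  ] open 0.0072 pos [0.4878 0.0818 0.3338] yawy 17.9 q [ 0.02 -0.21  1.98 -0.01  1.39 -0.29]
{'centre': [0.4934, 0.1119, 0.0614], 'confidence': 0.61}
```

```bash
python3 -m crank '[[-0.02,0,0.1,0,0,4,1],[0,0,0.1,0,0,4,1],[0,0,0.1,0,0,4,1],[0,0,0.1,0,0,4,1],[0,0,0.1,0,0,2,1],[0,0,0,0,0,0,1],[0,0,0,0,0,0,1]]'
python3 - <<'E'
from h import *
plan([0.488,0.074,0.315],-11)
E
```

```text
t: 8.03
tool_pos: [0.4883, 0.0879, 0.3167]
tool_rot: [2.43, 1.99, 0.003]
contact_force: [-0.1, -0.1, -0.3]
opening: 0.0069
t 8.03 shift now-axes [-13.6   2.5   1.7] shift final-axes [-13.7   2.4   1.7] turn [ 0.0019 -0.0012 -0.0067] F [-0.1 -0.1 -0.3] M [ 0.04 -0.01 -0.02] open 0.0069 pos [0.4883 0.0879 0.3167] yawy -11.4 q [ 0.03 -0.19  1.99  0.    1.34  0.23]
```

```bash
python3 -m crank '[[0.002,-0.001,-0.006,-8,1,0,1],[0,0,0,-8,0,0,1],[0,0,0,0,0,0,1],[0,0,0,0,0,0,1],[0,0,0,0,0,0,1]]'
python3 - <<'E'
from h import *
plan([0.488,0.074,0.315],-11)
o=ctrl.get_obs();p=eyes.get_image("wrist");save(p,"w7c",(260,40,420,260),2.7)
np.save("o7.npy",np.r_[o["tool_pos"],o["tool_rot"]])
E
```

```text
t: 8.45
tool_pos: [0.4862, 0.071, 0.3177]
tool_rot: [2.416, 2.007, 0.001]
contact_force: [-0.7, -0.5, 0.2]
opening: 0.007
t 8.45 shift now-axes [3.3 1.2 2.7] shift final-axes [3.3 1.2 2.7] turn [ 0.0012 -0.0002  0.0078] F [-0.7 -0.5  0.2] M [-0.    0.   -0.08] open 0.007 pos [0.4862 0.071  0.3177] yawy -10.6 q [-0.01 -0.2   2.   -0.    1.34  0.18]
```

View pics/w7c.png

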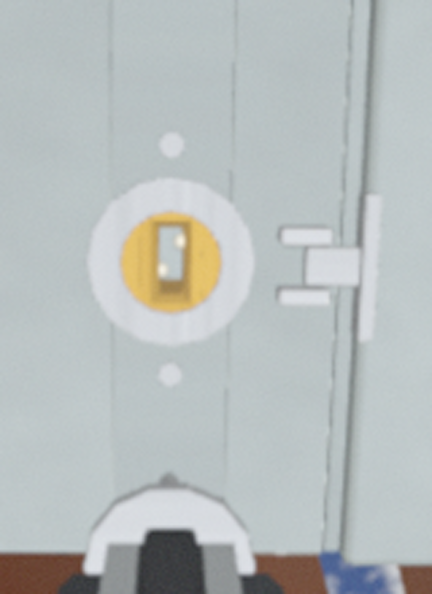

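```bash
cat >> h.py <<'E'
def ob(fn):
    a=np.load(fn);return {"tool_pos":a[:3],"tool_rot":a[3:]}
E
python3 - <<'E'
from h import *
p=eyes.get_image("wrist");o=ob("o7.npy")
f=lambda u,v:(260+u/2.7,40+v/2.7)
def yaw(a,b,z=0.06):
    A=onz(a,z,p,o);B=onz(b,z,p,o);d=B-A;return A.round(4),B.round(4),np.linalg.norm(d),np.degrees(np.arctan2(-d[0],d[1]))
print("screws",yaw(f(170.5,374),f(171.5,144)))
print("seams",yaw(f(113,550),f(110,0)),yaw(f(227,470),f(235,0)))
L=onz(f(171,261.5),0.062,p,o);print("lock",L)
tip=onz(f(169,474),o["tool_pos"][2]-0.215,p,o);print("tip(front edge)",tip,"lowest")
Rt=R.from_rotvec(o["tool_rot"]).as_matrix()
print("tip in tool",Rt.T@(tip-o["tool_pos"]))
print("flange proj expected", (proj(o["tool_pos"]+Rt@[0.0,0,.183],p,o)-[260,40])*2.7, (proj(o["tool_pos"]+Rt@[0.015,0,.183],p,o)-[260,40])*2.7,(proj(o["tool_pos"]+Rt@[0.007,0,.214],p,o)-[260,40])*2.7)
plan([L[0],L[1],0.315],-10.8)
E
```

```text
screws (array([0.4904, 0.0872, 0.06  ]), array([0.5006, 0.1406, 0.06  ]), np.float64(0.05437551667408047), np.float64(-10.768334480006578))
seams (array([0.4673, 0.0439, 0.06  ]), array([0.4929, 0.1738, 0.06  ]), np.float64(0.1324015196292173), np.float64(-11.137947965582452)) (array([0.4999, 0.0601, 0.06  ]), array([0.5202, 0.1688, 0.06  ]), np.float64(0.11050871929868011), np.float64(-10.587583835960636))
lock [0.49559605 0.11432802 0.062     ]
tip(front edge) [0.48805854 0.07668133 0.1027034 ] lowest
tip in tool [0.00593278 0.00049255 0.21500173]
flange proj expected [[166.16205957 567.46660038]] [[166.09061832 486.74240376]] [[166.57811989 470.69870623]]
t 8.55 shift now-axes [44.2  1.3  2.7] shift final-axes [44.2  1.1  2.6] turn [ 0.0012 -0.0002  0.0044] F [ 0.3  0.1 -0.3] M [ 0.02 -0.01 -0.  ] open 0.007 pos [0.4862 0.0712 0.3176] yawy -10.5 q [-0.01 -0.2   2.   -0.    1.34  0.18]
```

```bash
python3 -m crank '[[0.001,0,0.004,15,0.3,0,1],[0,0,0,15,0.3,0,1],[0,0,0,8,0,3,1],[0,0,0,2,0,2,1],[0,0,0,0,0,0,1],[0,0,0,0,0,0,1]]'
python3 - <<'E'
from h import *
plan([0.4951,0.1144,0.285],-10.8)
E
```

```text
t: 9.05
tool_pos: [0.4946, 0.1115, 0.3122]
tool_rot: [2.42, 2.003, -0.0]
contact_force: [1.1, 0.1, -0.7]
opening: 0.007
t 9.05 shift now-axes [ 3.  -0.  27.2] shift final-axes [ 3.  -0.  27.2] turn [0.0003 0.0006 0.0006] F [ 1.1  0.1 -0.7] M [ 0.    0.02 -0.05] open 0.007 pos [0.4946 0.1115 0.3122] yawy -10.8 q [ 0.07 -0.16  1.97 -0.    1.33  0.26]
```

```bash
python3 -m crank '[[0,0.001,0,2.8,0,7,1],[0,0,0,0,0,8,1],[0,0,0,0,0,6,1],[0,0,0,0,0,0,1],[0,0,0,0,0,0,1]]'
python3 - <<'E'
from h import *
plan([0.4951,0.1144,0.285],-10.8)
o=ctrl.get_obs();np.save("o8.npy",np.r_[o["tool_pos"],o["tool_rot"]]);p=eyes.get_image("wrist");save(p,"w8c",(260,140,400,320),3.3)
p=eyes.get_image("scene");save(p,"sc8",(300,150,420,270),4)
p=eyes.get_image("side");save(p,"s8",(270,80,390,220),4)
E
```

```text
t: 9.47
tool_pos: [0.4946, 0.1131, 0.288]
tool_rot: [-2.421, -2.001, 0.002]
contact_force: [0.6, -0.1, -0.4]
opening: 0.007
t 9.47 shift now-axes [1.4 0.2 3. ] shift final-axes [1.4 0.2 3. ] turn [-0.0011  0.0005 -0.0009] F [ 0.6 -0.1 -0.4] M [-0.06 -0.03  0.02] open 0.007 pos [0.4946 0.1131 0.288 ] yawy -10.8 q [ 0.08 -0.13  1.99 -0.    1.28  0.27]
```

View pics/w8c.png

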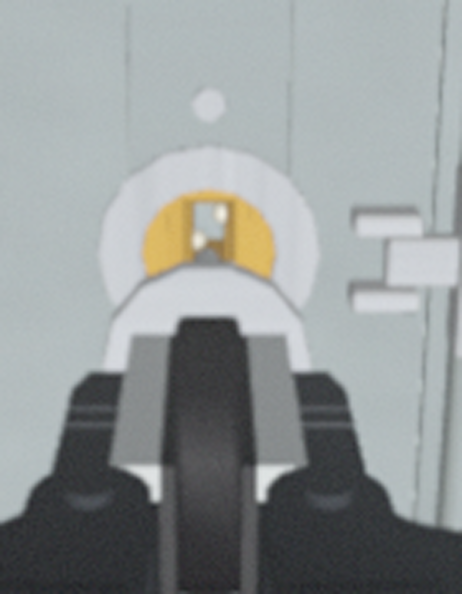

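View pics/sc8.png

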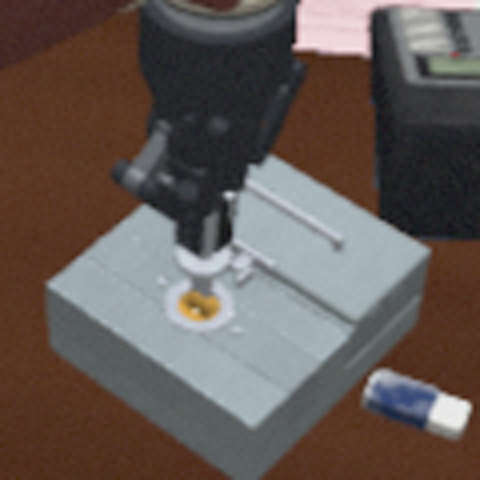

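View pics/s8.png

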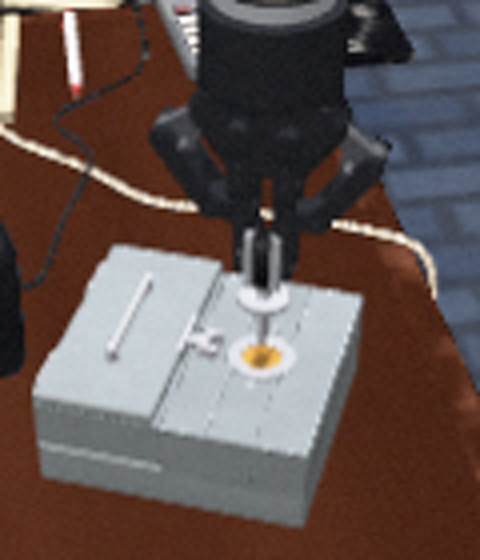

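```bash
python3 -m crank '[[-0.001,0,-0.001,1.4,0.3,3,1],[0,0,0,0.3,0,3,1],[0,0,0,0,0,2,1],[0,0,0,0,0,2,1]]'
python3 - <<'E'
from h import *
plan([0.4952,0.1144,0.249],-10.8)
E
```

```text
t: 9.95
tool_pos: [0.4962, 0.115, 0.2796]
tool_rot: [2.418, 2.001, 0.005]
contact_force: [0.3, 0.3, -0.6]
opening: 0.0067
t 9.95 shift now-axes [-0.8 -1.  30.6] shift final-axes [-0.8 -0.9 30.6] turn [ 0.0044 -0.0008  0.0003] F [ 0.3  0.3 -0.6] M [ 0.03 -0.    0.01] open 0.0067 pos [0.4962 0.115  0.2796] yawy -10.8 q [ 0.08 -0.11  1.99 -0.    1.26  0.27]
```

```bash
python3 -m crank '[[0.004,-0.001,0,-0.8,-0.9,2,1],[0,0,0,0,0,2,1]]'
python3 - <<'E'
from h import *
plan([0.4952,0.1144,0.249],-10.8)
E
python3 -m crank '[[0,0,0,0,0,2,1],[0,0,0,0,0,2,1]]'
python3 - <<'E'
from h import *
plan([0.4952,0.1144,0.249],-10.8)
E
```

```text
t: 10.12
tool_pos: [0.4951, 0.1144, 0.2752]
tool_rot: [2.42, 2.003, -0.0]
contact_force: [-0.3, -0.5, -1.5]
opening: 0.007
t 10.12 shift now-axes [ 0.   0.1 26.2] shift final-axes [ 0.   0.1 26.2] turn [0.     0.0004 0.0004] F [-0.3 -0.5 -1.5] M [ 0.03 -0.04 -0.01] open 0.007 pos [0.4951 0.1144 0.2752] yawy -10.8 q [ 0.08 -0.11  2.   -0.    1.25  0.27]
t: 10.28
tool_pos: [0.495, 0.1144, 0.2707]
tool_rot: [2.42, 2.003, -0.001]
contact_force: [-1.2, -0.0, -0.4]
opening: 0.0071
t 10.28 shift now-axes [ 0.1  0.2 21.7] shift final-axes [ 0.1  0.1 21.7] turn [-0.0001  0.0004  0.0004] F [-1.2 -0.  -0.4] M [ 0.01 -0.06 -0.04] open 0.0071 pos [0.495  0.1144 0.2707] yawy -10.8 q [ 0.08 -0.11  2.   -0.    1.25  0.27]
```

```bash
python3 -m crank '[[0,0,0,0,0,2,1],[0,0,0.05,0,0,2,1],[0,0,-0.08,0,0,2,1],[0,0,0.08,0,0,2,1],[0,0,-0.05,0,0,1,1]]'
python3 - <<'E'
from h import *
plan([0.4952,0.1144,0.249],-10.8)
E
```

```text
t: 10.7
tool_pos: [0.4947, 0.1145, 0.2607]
tool_rot: [-2.42, -2.0, 0.003]
contact_force: [1.4, -0.1, 2.1]
opening: 0.0073
t 10.7 shift now-axes [-0.   0.5 11.7] shift final-axes [-0.   0.5 11.7] turn [-0.0026  0.0001 -0.0009] F [ 1.4 -0.1  2.1] M [-0.04 -0.11 -0.01] open 0.0073 pos [0.4947 0.1145 0.2607] yawy -10.9 q [ 0.08 -0.09  2.01  0.    1.23  0.27]
```

```bash
python3 -m crank '[[-0.003,0,0.05,0,0.3,2,1],[0,0,-0.08,0,0,2,1],[0,0,0.08,0,0,2,1],[0,0,-0.05,0,0,2,1]]' 90
python3 - <<'E'
from h import *
plan([0.4952,0.1144,0.249],-10.8)
E
```

```text
t: 11.03
tool_pos: [0.4955, 0.1148, 0.2544]
tool_rot: [-2.421, -2.002, -0.001]
contact_force: [-1.2, 0.2, 1.8]
opening: 0.0067
t 11.03 shift now-axes [-0.4 -0.2  5.4] shift final-axes [-0.4 -0.2  5.4] turn [ 0.0002 -0.0004 -0.0001] F [-1.2  0.2  1.8] M [0.08 0.36 0.01] open 0.0067 pos [0.4955 0.1148 0.2544] yawy -10.8 q [ 0.08 -0.08  2.01  0.    1.21  0.27]
```

```bash
python3 -m crank '[[0,0,0.05,0,0,2,1],[0,0,-0.08,0,0,2,1],[0,0,0.05,0,0,2,1],[0,0,0,0,0,2,1]]'
python3 - <<'E'
from h import *
plan([0.4952,0.1144,0.249],-10.8)
p=eyes.get_image("wrist");save(p,"w9c",(260,140,400,320),3.3)
p=eyes.get_image("scene");save(p,"sc9",(300,150,420,270),4)
p=eyes.get_image("side");save(p,"s9",(270,80,390,220),4)
E
```

```text
t: 11.37
tool_pos: [0.496, 0.1151, 0.2488]
tool_rot: [-2.438, -1.979, 0.002]
contact_force: [-9.9, -0.7, 20.5]
opening: 0.0067
t 11.37 shift now-axes [-0.8 -0.6 -0.2] shift final-axes [-0.8 -0.7 -0.2] turn [-0.0018 -0.0001 -0.0189] F [-9.9 -0.7 20.5] M [-0.25  1.63 -0.04] open 0.0067 pos [0.496  0.1151 0.2488] yawy -11.9 q [ 0.08 -0.07  2.01  0.    1.21  0.29]
```

View pics/w9c.png

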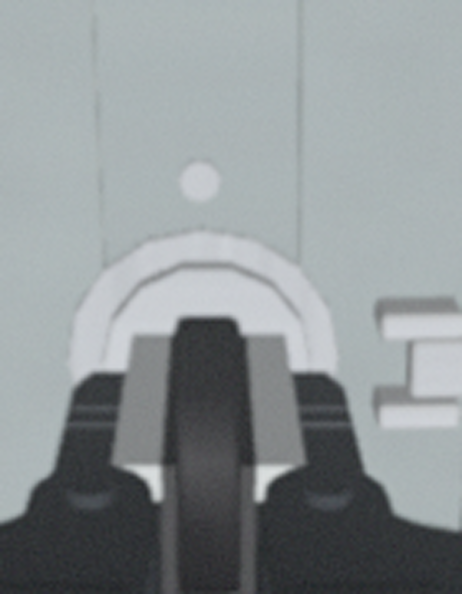

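View pics/s9.png

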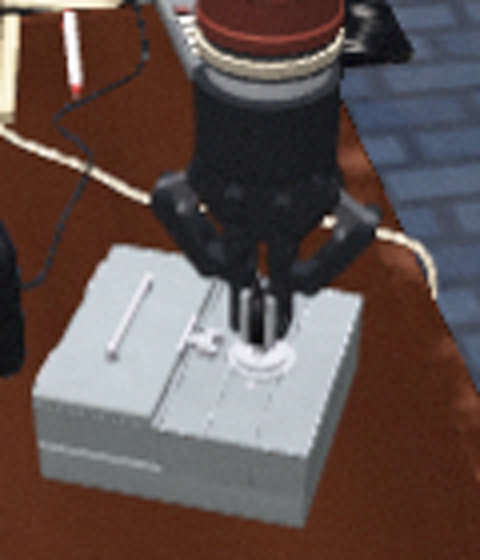

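View pics/sc9.png

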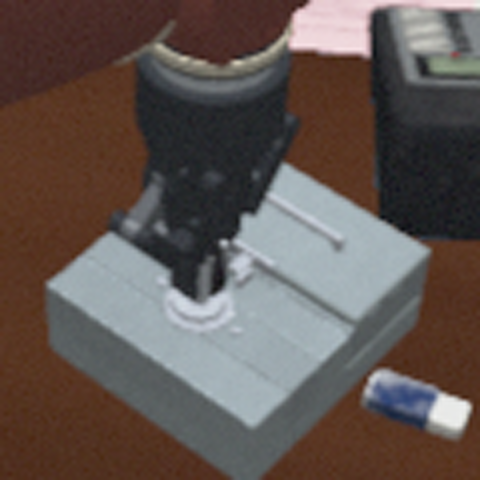

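```bash
python3 -m crank '[[0,0,0.05,-0.3,-0.7,1.0,1],[0,0,-0.1,0,-0.3,1.0,1],[0,0,0.04,0,0,1.0,1]]' 110
python3 - <<'E'
from h import *
plan([0.4952,0.1144,0.249],-10.8)
E
```

```text
t: 11.77
tool_pos: [0.4957, 0.1151, 0.2489]
tool_rot: [-2.425, -1.996, 0.0]
contact_force: [-3.4, 0.9, 5.7]
opening: 0.0067
t 11.77 shift now-axes [-0.8 -0.4 -0.1] shift final-axes [-0.8 -0.4 -0.1] turn [-0.0005 -0.0001 -0.0048] F [-3.4  0.9  5.7] M [-0.03  0.67  0.06] open 0.0067 pos [0.4957 0.1151 0.2489] yawy -11.1 q [ 0.08 -0.07  2.01  0.    1.2   0.28]
```

Fully home: the flange is on the rim, z stopped at 0.2489 and the push gave 20 N. Now I turn it.

```bash
python3 -m crank '[[0,0,0.1,-0.2,-0.4,0.8,1],[0,0,0.12,0,0,0.8,1],[0,0,0.12,0,0,0.8,1],[0,0,0.12,0,0,0.8,1]]' 110
python3 - <<'E'
from h import *
plan([0.4954,0.1148,0.249],-110.8)
E
```

```text
t: 12.1
tool_pos: [0.4959, 0.1151, 0.2489]
tool_rot: [2.829, 1.367, -0.002]
contact_force: [-3.0, -0.2, 5.3]
opening: 0.0061
t 12.1 shift now-axes [-0.5 -0.2 -0.1] shift final-axes [-0.3  0.5 -0.1] turn [3.0000e-04 1.6000e-03 1.2633e+00] F [-3.  -0.2  5.3] M [-0.11  0.58  0.09] open 0.0061 pos [0.4959 0.1151 0.2489] yawy -38.4 q [ 0.08 -0.07  2.01 -0.    1.2   0.75]
```

```bash
python3 -m crank '[[0,0,0.12,-0.2,-0.2,0.8,1],[0,0,0.12,0,0,0.8,1],[0,0,0.12,0,0,0.8,1],[0,0,0.12,0,0,0.8,1],[0,0,0.12,0,0,0.8,1]]' 110
python3 - <<'E'
from h import *
plan([0.4954,0.1148,0.249],-110.8)
E
```

```text
t: 12.52
tool_pos: [0.4962, 0.1154, 0.2489]
tool_rot: [3.11, 0.431, -0.005]
contact_force: [-3.5, -0.1, 6.1]
opening: 0.0063
t 12.52 shift now-axes [-0.9  0.3 -0.1] shift final-axes [-0.5  0.8 -0.1] turn [0.0022 0.0031 0.6385] F [-3.5 -0.1  6.1] M [-0.18  0.54  0.12] open 0.0063 pos [0.4962 0.1154 0.2489] yawy -74.2 q [ 0.08 -0.07  2.01 -0.    1.21  1.38]
```

```bash
python3 -m crank '[[0,0,0.12,-0.4,0.1,0.8,1],[0,0,0.12,-0.3,0,0.8,1],[0,0,0.12,-0.2,0,0.8,1],[0,0,0.12,-0.2,0,0.8,1],[0,0,0.1,0,0,0.8,1]]' 110
python3 - <<'E'
from h import *
plan([0.4954,0.1148,0.249],-110.8)
E
```

```text
t: 12.93
tool_pos: [0.4962, 0.1153, 0.2489]
tool_rot: [3.095, -0.514, -0.003]
contact_force: [-3.6, -1.0, 5.8]
opening: 0.0061
t 12.93 shift now-axes [-0.6  0.7 -0.1] shift final-axes [-0.5  0.7 -0.1] turn [0.0045 0.0012 0.0336] F [-3.6 -1.   5.8] M [-0.14  0.62  0.19] open 0.0061 pos [0.4962 0.1153 0.2489] yawy -108.9 q [ 0.08 -0.07  2.01 -0.    1.21  1.98]
```

```bash
python3 -m crank '[[0,0,0.06,-0.2,0.1,0.8,1],[0,0,0.04,0,0,0.8,1],[0,0,0.03,0,0,0.8,1]]' 110
python3 - <<'E'
from h import *
plan([0.4954,0.1148,0.249],-110.8)
p=eyes.get_image("wrist");save(p,"w10c",(200,140,440,320),3)
p=eyes.get_image("scene");save(p,"sc10",(300,150,420,270),4)
p=eyes.get_image("side");save(p,"s10",(270,80,390,220),4)
E
```

```text
t: 13.18
tool_pos: [0.4964, 0.1154, 0.2489]
tool_rot: [3.051, -0.724, -0.004]
contact_force: [-2.5, -0.0, 4.8]
opening: 0.0061
t 13.18 shift now-axes [-0.6  1.  -0.1] shift final-axes [-0.7  0.9 -0.1] turn [ 0.0059  0.0014 -0.103 ] F [-2.5 -0.   4.8] M [-0.04  0.57  0.37] open 0.0061 pos [0.4964 0.1154 0.2489] yawy -116.7 q [ 0.08 -0.07  2.01 -0.    1.21  2.12]
```

View pics/w10c.png

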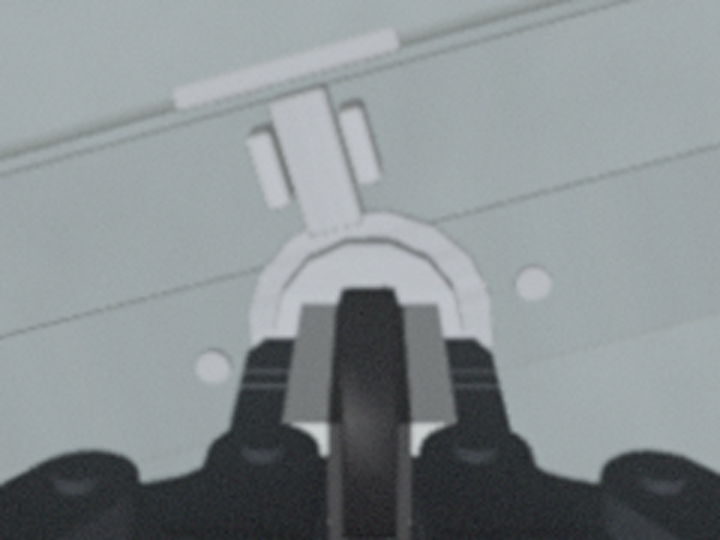

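View pics/s10.png

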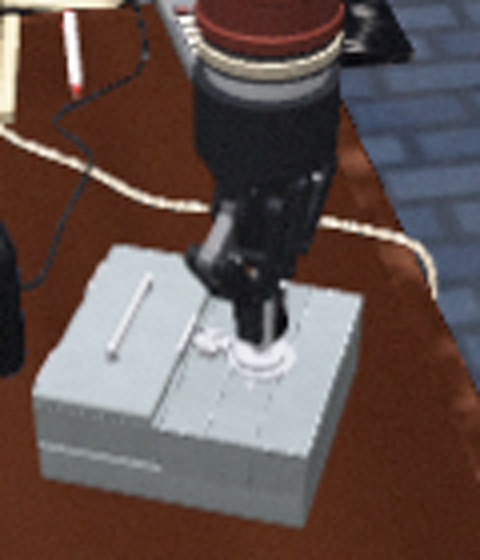

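View pics/sc10.png

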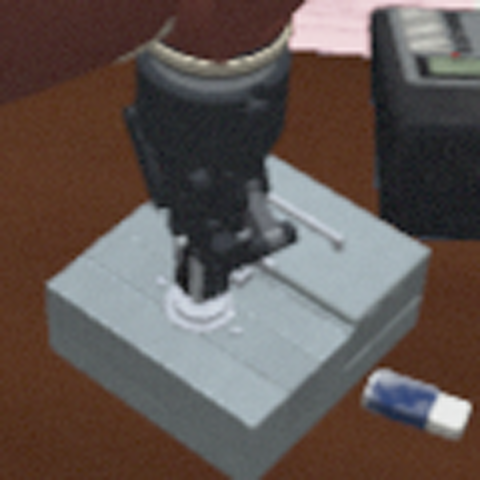

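The bolt is drawn out of the lid's keeper, with its end now at the rim (wrist crop 335,225). The twist moment has risen to 0.37 N m, so the plug is at its stop. One last check that it holds, then I hand in.

```bash
python3 - <<'E'
from h import *
for i in range(4): p=eyes.get_image("wrist")
plan([0.4954,0.1148,0.249],-110.8)
save(p,"w11c",(200,140,440,320),3)
p=eyes.get_image("side");save(p,"s11")
E
```

```text
t 13.53 shift now-axes [-0.6  0.9 -0.1] shift final-axes [-0.7  0.9 -0.1] turn [ 0.0059  0.0014 -0.1011] F [-2.7 -1.2  5.6] M [-0.07  0.53  0.23] open 0.0065 pos [0.4964 0.1154 0.2489] yawy -116.6 q [ 0.08 -0.07  2.01 -0.    1.21  2.12]
```

View pics/s11.png

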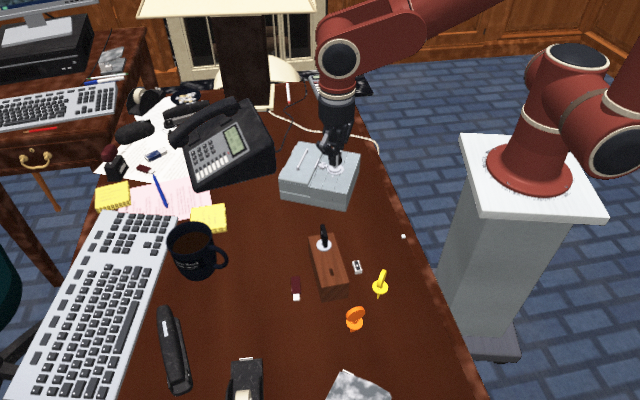

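View pics/w11c.png

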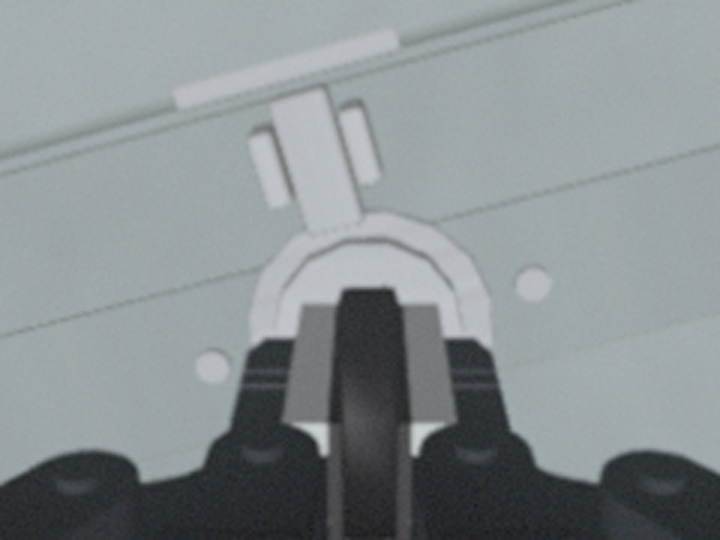

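```bash
python3 -m crank '[[0,0,0.05,0,0,0.8,1],[0,0,0.03,0,0,0.8,1]]' 110
python3 - <<'E'
from h import *
for i in range(3):
    p=eyes.get_image("wrist");print(ctrl.get_obs()["wrist_torque"].round(2))
plan([0.4954,0.1148,0.249],-110.8)
save(p,"w12c",(200,140,440,320),3)
E
```

```text
t: 13.75
tool_pos: [0.4965, 0.1156, 0.2489]
tool_rot: [3.02, -0.84, -0.005]
contact_force: [-2.5, 0.8, 4.8]
opening: 0.0061
[0.04 0.53 0.74]
[-0.06  0.61  0.62]
[-0.03  0.58  0.66]
t 13.9 shift now-axes [-0.6  1.3 -0.1] shift final-axes [-0.8  1.2 -0.1] turn [ 0.0073  0.0016 -0.1775] F [-3.4  0.4  4. ] M [-0.03  0.58  0.66] open 0.0066 pos [0.4965 0.1156 0.2489] yawy -121.0 q [ 0.08 -0.07  2.01 -0.01  1.21  2.2 ]
```

View pics/w12c.png

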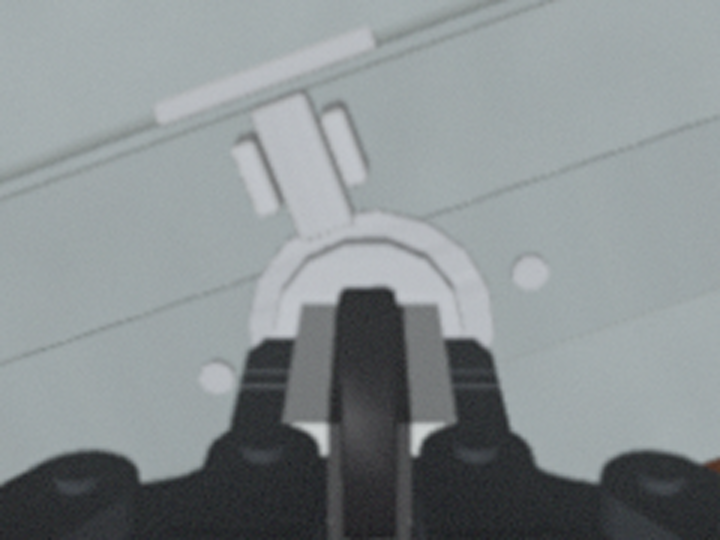

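The moment rose to 0.66 N m while the bolt stayed where it was, so the plug is firmly on its stop. Handing in.

```bash
python3 -c "
from station import ctrl
print(ctrl.finish_job())"
```

```text
the job is handed in; nothing more can be done
None
```

I took the round black key from the block and pushed it into the lock with small to-and-fro twists. I turned it only after the flange sat on the rim: the height stopped at 0.2489 m, against 0.2491 expected, under a push of about 20 N. I then turned it clockwise about 110° at the wrist and handed in at about 13.9 s, still gripping and holding the turn.

- **Last checks:** the pictures showed the bolt drawn back out of the lid's edge. An extra twist raised the moment from about 0.25 to 0.66 N m without moving the bolt, so the plug is at its stop.
- **Other things:** in a side picture taken just before that last twist, the square-headed key, memory stick and sharpener were where they started. The box hid the eraser there; it was last seen in place in a scene picture just after the turn.
- **Slightly off:** the tool sat about 1 mm to the side of the lock position I had measured, with a side force of about 3 N (10 N for a moment while pushing home). I have no direct reading of the plug angle.

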